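# Log a pantry tin on the label-reading scale and put it back

## Robot

A 6-joint arm with a two-finger parallel gripper is mounted at the origin on a cart in front of the work surface, level with it; the furniture and walls round the work are solid. World frame = base frame: x ahead of the robot, y to its left, z up, the work surface at z = 0. Lengths are in mm, angles in rad, forces in N, time in s.
With the tool pointing down it reaches from about 300 to 775 mm from the base axis. Payload 14.6 kg.
Tool frame: the origin (TCP) lies midway between the tips of the shut fingers; the grasp point (between the pads) lies 19 mm behind it (manip.grasp_offset is the distance from the TCP to the grasp point, in mm); z points along the fingers, y is the line along which they close (so a half turn about z gives the same grasp; the last joint's range is limited). The gripper opens to 94 mm and grips with 3 to 60 N. Pads are 16 mm wide; open, the fingers measure 119 mm over their backs; the gripper's body (75 mm by 177 mm) begins 78 mm behind the grasp point.
Start: joints at [1.176, 0.3, 1.521, -0, 1.321, -0.067], TCP at [177.076, 520.705, 205.446] pointing down, gripper open.
Joint ranges: [-3.03, 3.03], [-0.79, 2.21], [0.23, 2.52], [-1.04, 4.18], [0, 3.07], [-2.55, 2.55]. Speed limits (rad/s): [2.22, 2.22, 2.57, 3.14, 3.14, 3.14].

## Interface

Orientations are given as [roll, pitch, yaw] about the fixed x, y, z axes, in that order (R = Rz(yaw) Ry(pitch) Rx(roll)).
In Python, from cell import manip, viewer gives the robot as it stands. The module is installed in compiled form; this text tells all that it offers.
- The arm moves only by the tool move_arm, never from a script. Its argument "moves" is a list of rows, each a list of 4 numbers: the shift along the tool's x, y, z in m, then the turn about the tool's z in rad. A call has 1 to 12 rows; each row is the pose to reach, as a shift and turn from the pose commanded when the call began, along the tool's axes at that moment; what a row does not reach only later rows make up. A row lasts 1/10 s, in which the tool goes at most 50 mm and 8.59 degrees, less where a joint would pass 70% of its speed; a pose out of reach is approached as far as the arm can. A call with a gripper value outside its range is refused whole. "jaw" is the finger opening in m, from 0 to 0.094, set as the call begins (left out, the last holds). The fingers move at their own pace and stop on an object; "squeeze" is the grip in N (left out, the last holds). Time passes only in rows, so rows that repeat a pose let the fingers close. It gives the time, the measured TCP pose, the force, the opening and the grip force at its end, in the units of the state.
- manip.read_state(): the state, without advancing time (a new reading comes with each control period).
- viewer.camera(name): name is "scene" or "top" or "wrist"; returns a dict with "frame" (400x640x3 uint8, blue, green, red), "z_map" (400x640 float32, mm along the optical axis (not along the pixel's ray), 0 where there is no reading), "fx", "fy", "cx", "cy" (pixels), "D" ([k1, k2, p1, p2, k3] as OpenCV has them; the pictures are not rectified), "origin" and "orientation" of the camera in the world. Camera axes: x right, y down, z forward; pixel columns grow to the right and rows downward; lengths in mm; the calibration is good to about 2 mm. A picture is of the moment at which its call begins.
- manip.sign_off(): hands the job in; it is judged then, once.
The state is a dict: "clock": time; "joints": joint angles; "qd": joint speeds; "effort": joint torques, N m; "eef_pos": TCP position; "eef_rot": TCP orientation; "wrist_force": force on the tool from outside, world axes, zero at the start; "moment": the same for the moment, N m; "finger_gap": finger opening in mm; "finger_force": force on a finger pad.
Only numpy, scipy, OpenCV 4.12 (cv2) and the standard library are available. Lean on these libraries where they do the work, as an engineer would, in place of code of your own. Each camera call takes 0.05 s, during which the arm holds its last target. There are 200 camera calls.

## Task

Log the tall tin: take it out of the wooden caddy and stand it in the middle of the scale's pan with its label squarely facing the reader window, let go, and press the key on the scale all the way down while the tin stands there untouched. Then put the tin back into its empty compartment in the caddy, upright, now with its label facing the caddy's low front side. Do not drop or tip the tin, and leave the two squat tins where they stand.

Things in the scene. Friction and masses are not known exactly. Their poses are not given: they have to be found in the camera images.
- tall_tin: tall aluminium tin, black lid; 55 mm across, 112 high; origin at the centre of its underside, z up. Bar-code label on its +x side (z 29-71 mm); the lid's 20 mm wide thumb lip sticks out 9 mm straight above the label (z 104-110), so it shows from above. Grip the lid (z 92-112, does not open) across y, clear of the lip. Starts in a compartment of the caddy, label not to the front
- squat_tin_a: squat aluminium tin with a plain black lid without lip, 55 mm across, 64 mm high, standing in the caddy; leave it there. Origin at the centre of its underside
- squat_tin_b: second squat tin, the same as squat_tin_a; leave it in the caddy
- caddy: fixed open wooden caddy, 78 mm (x) by 222 mm (y); origin at the centre of its underside. Three square compartments along its y, 66 mm wide inside, 72 apart, floor 8 mm high. Front wall (-x, the low side) 24 mm high, back wall (+x) 60, partitions 32, back halves of the end walls 48
- well_left (a point): centre of the floor of the caddy's +y compartment
- well_middle (a point): centre of the floor of the caddy's middle compartment
- well_right (a point): centre of the floor of the caddy's -y compartment
- station: fixed white kitchen scale with label reader; origin on the table under the centre of its turnable steel pan (104 mm across). Base x -135 to +65, y -65 to +120 mm, 25 high. The reader housing stands at its +y side (y 82-114, x -39 to +39 mm, 128 high), its window looking along -y at the pan: the label must point along the station's +y
- pan_top (a point): centre of the pan's upper face, 37 mm above the table
- window (a point): centre of the reader's dark window, 81 mm from the pan's axis and 88 mm above the table
- key_top (a point): centre of the top of the round black push key (24 mm across, top 46 mm above the table) at the front of the scale; it goes straight down 5 mm, fully down at 4 N, and springs back
- label (a point): centre of the tall tin's label, on its side, 50 mm above its underside
- key (a joint): travel of the key, 0 (up) to 0.005 m (fully down)

How it is judged (in metres and radians):
On the way, in this order (a step that is already met when the one before it is completed fails the run):
1. the tall tin stands on the pan, within 15 mm of its middle, its label within 20 degrees of squarely facing the reader window, let go (horizontal distance between tall_tin and pan_top below 0.015 m and z of tall_tin in the frame of pan_top below 0.004 m and angle between tall_tin's own z axis and vertical below 0.1 rad and angle between the x axis of tall_tin and the y axis of station, either way round below 0.35 rad and horizontal distance between label and window below 0.075 m and contact force between tall_tin and the arm below 0.05 N and contact force between tall_tin and the fingers below 0.05 N), for 0.3 s.
2. the key is pressed all the way down (at least 4 mm) while the tin stands so and is untouched (all of step 1 and value of joint key above 0.004 m), for 0.1 s.
At the end, for the whole second after the job is handed in: the tall tin stands at rest on the floor of its compartment of the caddy (within 12 mm of its centre, upright within 0.1 rad), label within 20 degrees of squarely facing the low front; the key is up; the two squat tins are within 15 mm of where they stood ((distance between tall_tin and well_left below 0.012 m or distance between tall_tin and well_middle below 0.012 m or distance between tall_tin and well_right below 0.012 m) and z of tall_tin in the frame of well_middle below 0.004 m and angle between tall_tin's own z axis and vertical below 0.1 rad and angle between the x axis of tall_tin and the x axis of caddy, either way round below 0.35 rad and x of label in the frame of caddy below -0.01 m and linear speed of tall_tin below 0.02 m/s and value of joint key below 0.001 m and distance of each of squat_tin_a, squat_tin_b from where it was at the start of the episode below 0.015 m); the robot touches nothing.
It fails at once if the tall tin is tipped by more than 35 degrees (angle between tall_tin's own z axis and vertical above 0.61 rad).
It fails at once if the tall tin is dropped or knocked about (moves faster than 0.5 m/s while not held) (contact force between tall_tin and the fingers below 0.05 N and linear speed of tall_tin above 0.5 m/s).
It fails at once if a squat tin is lifted or pushed out of its compartment (distance of any of squat_tin_a, squat_tin_b from where it was at the start of the episode above 0.025 m).
It also fails if it takes over 61 s, if anything falls off the work surface, if the arm or the gripper's body presses on something with over 40 N, if the wrist force passes 120 N, or if a joint passes its speed limit or range.

## Working session

There is one attempt and no reset: what is moved stays moved. The work goes in short steps, Python scripts to look and compute and a tool call to move; the robot and the scene stay as the last step left them, time stands still between calls to the robot, and variables do not carry over. Pictures are saved under pics/ and viewed, at most 10 in all, crops included, and the job is handed in when it is done.

Besides the shell and the picture viewer there is one more tool, called as name(argument=value, ...), one argument or row to a line, values as JSON. move_arm: Moves the arm, as the interface text tells. Its arguments: {"type":"object","properties":{"moves":{"type":"array"},"jaw":{"type":"number"},"squeeze":{"type":"number"}},"required":["moves"]}

```bash
mkdir -p pics
cat > h.py <<'E'
import numpy as np, cv2
from scipy.spatial.transform import Rotation as R
from cell import manip, viewer
def rot(o):
    o=np.array(o,float)
    return o if o.shape==(3,3) else (R.from_quat(o).as_matrix() if o.shape==(4,) else R.from_euler('xyz',o).as_matrix())
def world(c):
    h,w=c['z_map'].shape
    u,v=np.meshgrid(np.arange(w),np.arange(h))
    p=cv2.undistortPoints(np.stack([u,v],-1).reshape(-1,1,2).astype(np.float64),np.array([[c['fx'],0,c['cx']],[0,c['fy'],c['cy']],[0,0,1]]),np.array(c['D'],float)).reshape(h,w,2)
    z=c['z_map'].astype(float)
    P=np.dstack([p[...,0]*z,p[...,1]*z,z])@rot(c['orientation']).T+np.array(c['origin'])
    P[z==0]=np.nan
    return P
E
python3 - <<'E'
from h import *
for n in ("scene","top"):
    c=viewer.camera(n); cv2.imwrite(f'pics/{n}1.png',c['frame']); np.save(f'/tmp/{n}.npy',world(c))
    print(n,c['origin'],c['orientation'],c['fx'])
print(manip.read_state())
E
```

```text
scene [ -52.15180193 -219.40368514  633.27808531] [-2.26430476  0.01841001 -1.17604831] 401.4887433098664
top [ 403.63456861   61.24819193 1021.38166935] [-2.98074410e+00  4.62304316e-04 -1.59748290e+00] 477.61803499936843
{'clock': 0.1, 'joints': array([ 1.17640121e+00,  3.00421395e-01,  1.52154640e+00, -3.27382438e-05,
        1.32074813e+00, -6.66102623e-02]), 'qd': array([-0.00192174, -0.00253453, -0.00112437,  0.0001153 , -0.00027045,
        0.0002137 ]), 'effort': array([ 1.60379313e-03, -5.32646263e+01, -3.53284979e+01,  7.09694345e-02,
        2.35309219e-02, -3.31524939e-05]), 'eef_pos': array([176.98625831, 520.46945074, 204.92827933]), 'eef_rot': array([-3.14046976e+00, -4.31257174e-05,  2.81381589e+00]), 'wrist_force': array([ 0.02538049, -0.44872411,  0.95828678]), 'moment': array([ 0.00782161, -0.00614103, -0.0317713 ]), 'finger_force': 0.0, 'finger_gap': 93.87125346426863}
```

View pics/top1.png

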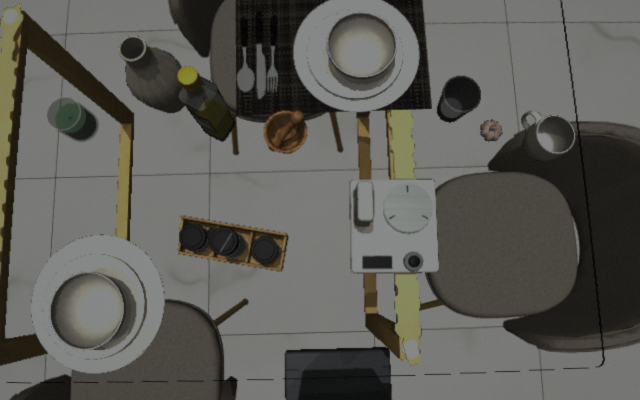

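View pics/scene1.png

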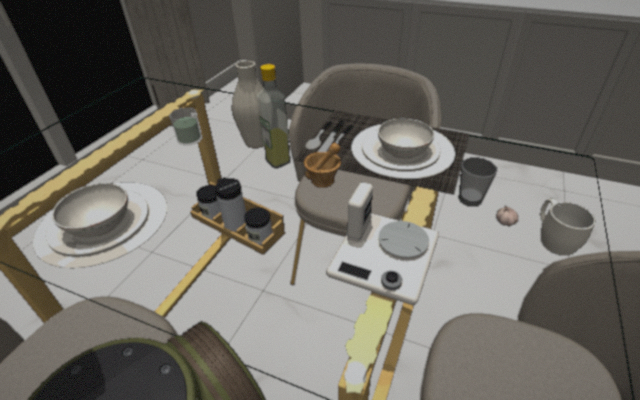

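The table is glass. In the top view the caddy is at about (232,243) with the tall tin in its middle well (225,241). The scale's pan is at (408,208), the key at (413,262) and the reader at (365,202). Next I'll enlarge these and measure them.

Run:
```python
from h import *
im=cv2.imread('pics/top1.png')
a=cv2.resize(im[205:280,170:295],None,fx=6,fy=6,interpolation=cv2.INTER_CUBIC)
a=np.clip(a.astype(float)*1.8,0,255).astype(np.uint8)
cv2.imwrite('pics/cad.png',a)
P=np.load('/tmp/top.npy')
def rep(n,x0,x1,y0,y1,z0,z1):
    q=P[y0:y1,x0:x1].reshape(-1,3); q=q[(q[:,2]>z0)&(q[:,2]<z1)]
    r=cv2.minAreaRect(q[:,:2].astype(np.float32)); c=cv2.minEnclosingCircle(q[:,:2].astype(np.float32))
    print(n,len(q),q.mean(0).round(1),np.round(r[0],1),np.round(r[1],1),round(r[2],1),'circ',np.round(c[0],1),round(c[1],1))
rep('caddy',165,300,200,285,12,62)
rep('tall',190,260,215,275,100,125)
rep('squat',165,213,210,275,58,80)
rep('squat2',245,290,225,275,58,80)
rep('base',335,450,165,285,18,30)
rep('pan',380,440,180,235,32,45)
rep('key',395,430,248,275,38,52)
rep('reader',345,380,170,240,110,140)
```

```text
caddy 1409 [485.4 230.6  37.3] [484.4 236.9] [221.2  76.7] 79.1 circ [483.8 236.5] 115.5
tall 707 [483.5 237.9 119.3] [483. 241.] [52.3 62. ] 3.4 circ [485.  241.8] 32.4
squat 655 [499.9 308.   70.5] [503.8 310.4] [66.5 65.2] 79.0 circ [510.9 309.4] 40.5
squat2 650 [471.1 164.6  70.2] [475.4 170.6] [82.2 67.1] 78.8 circ [485.4 168.1] 46.8
base 4851 [494.7 -97.9  23.8] [ 514.3 -102.3] [186.1 195.7] 88.4 circ [ 515.2 -102.1] 130.7
pan 1882 [ 548.7 -131.1   35.9] [ 548.5 -131.8] [103.9 101.8] 88.8 circ [ 548.8 -132. ] 52.5
key 137 [ 438.  -137.2   43.8] [ 438.3 -138.1] [32.8 34.8] 86.6 circ [ 438.7 -136.9] 19.2
reader 676 [549.2 -32.1 125.1] [550.1 -33.9] [33.7 76.6] 88.5 circ [550.2 -34.1] 39.2
```

View pics/cad.png

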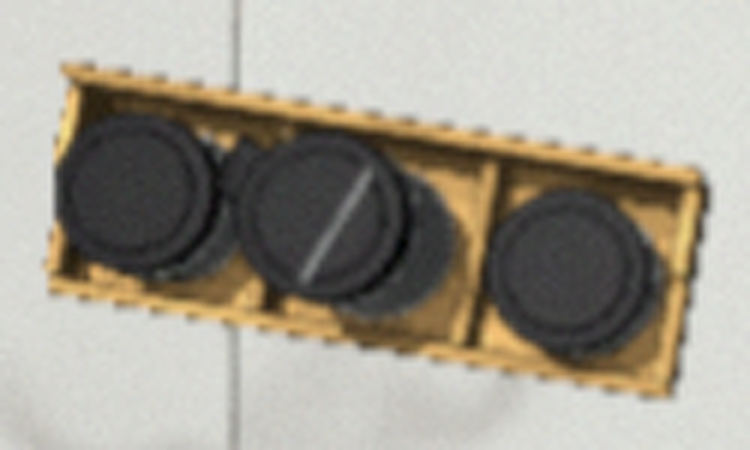

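The crop shows the lid centre at (325,215) and the lip at (235,165), up and to the left. That gives a label direction of about +60° world. The white line on the lid runs across it at about -32°. I'll move over the tin and refine with the wrist camera.

move_arm(
  moves=[
    [-0.032,-0.014,-0.01,0.149],
    [-0.063,-0.028,-0.02,0.298],
    [-0.095,-0.042,-0.02,0.447],
    [-0.127,-0.056,-0.02,0.596],
    [-0.159,-0.07,-0.02,0.745],
    [-0.19,-0.084,-0.02,0.894],
    [-0.222,-0.098,-0.02,1.043],
    [-0.254,-0.112,-0.02,1.192],
    [-0.286,-0.126,-0.02,1.341],
    [-0.317,-0.14,-0.02,1.49],
    [-0.349,-0.154,-0.02,1.639],
    [-0.381,-0.169,-0.02,1.788],
  ],
)

```text
clock: 1.3
eef_pos: [484.2, 236.9, 225.2]
eef_rot: [-3.141, 0.0, 1.02]
wrist_force: [0.4, 1.2, -0.4]
finger_gap: 94.4
finger_force: 0.0
```

```bash
cat >> h.py <<'E'
def to(x,y,z,yawdeg):
    s=manip.read_state(); p=s['eef_pos']; M=rot(s['eef_rot'])
    d=M.T@(np.array([x,y,z])-p)
    t=-(np.radians(yawdeg)-s['eef_rot'][2]); t=(t+np.pi)%(2*np.pi)-np.pi
    print('at',p.round(1),'yaw',np.degrees(s['eef_rot'][2]).round(1),'row',(d/1000).round(4),round(t,3))
E
python3 - <<'E'
from h import *
import time
c=viewer.camera('wrist'); P=world(c); np.save('/tmp/w.npy',P)
cv2.imwrite('pics/w1.png',np.clip(c['frame']*1.6,0,255).astype(np.uint8))
s=manip.read_state(); print(s['clock'],s['eef_pos'],np.degrees(s['eef_rot']),s['joints'],c['origin'])
m=(P[...,2]>112)&(P[...,2]<126)&(np.hypot(P[...,0]-483,P[...,1]-240)<50)
q=P[m]; print(len(q),q.mean(0)); print(cv2.minEnclosingCircle(q[:,:2].astype(np.float32)))
E
```

```text
1.35 [486.89714998 233.85691716 224.93572371] [1.79963046e+02 5.35145808e-02 5.77315443e+01] [ 3.80490238e-01  2.63479762e-01  1.52175370e+00 -1.09532374e-03
  1.35673713e+00  9.43913612e-01] [526.65816981 305.60509047 403.19834896]
2449 [485.85017043 239.94893869 119.16421583]
((486.2233581542969, 240.93313598632812), 32.091773986816406)
```

View pics/w1.png

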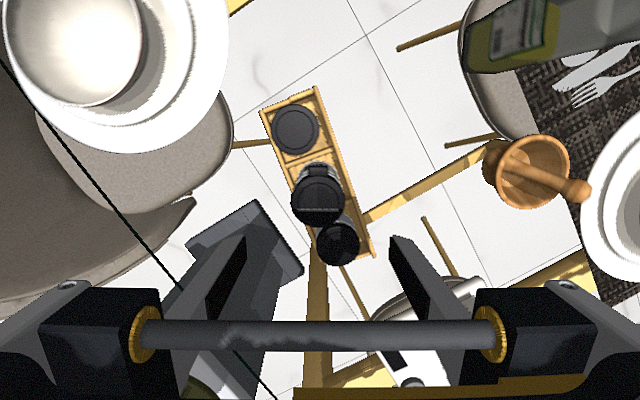

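The wrist view shows the tall tin's lid at about (317,203), with the lip straight up at (315,172). The lid's white line runs horizontally, so the tool is nearly aligned. I'll fit the numbers precisely.

Run:
```python
from h import *
from scipy.optimize import minimize
def model(q,guess):
    # max-overlap template: disc r27.5 + lip, by raster xor
    def f(p):
        x=q[:,0]-p[0];y=q[:,1]-p[1];c,s=np.cos(p[2]),np.sin(p[2]);u=c*x+s*y;v=-s*x+c*y
        d=np.minimum(np.hypot(u,v)-p[3],np.maximum(np.abs(v)-10,np.maximum(-u,u-p[3]-9)))
        return d
    return f
for fn,b in (('w',None),('top',None)):
    P=np.load(f'/tmp/{fn}.npy'); q=P[(P[...,2]>108)&(P[...,2]<126)&(np.hypot(P[...,0]-484,P[...,1]-240)<55)]
    # boundary points: convex-ish raster contour
    g=np.zeros((240,240),np.uint8); ij=((q[:,:2]-[484-60,240-60])*2).round().astype(int); g[ij[:,1],ij[:,0]]=255
    g=cv2.morphologyEx(g,cv2.MORPH_CLOSE,np.ones((7,7),np.uint8))
    k=max(cv2.findContours(g,cv2.RETR_EXTERNAL,cv2.CHAIN_APPROX_NONE)[0],key=len)[:,0]/2+[424,180]
    f=model(k,None); best=min((minimize(lambda p:np.abs(f(p)).mean(),[485,239,a,27],method='Nelder-Mead') for a in (.8,1.,1.2)),key=lambda r:r.fun)
    print(fn,best.x[:2],np.degrees(best.x[2]),best.x[3],best.fun)
c=viewer.camera('wrist'); P=world(c)
# caddy from wrist cam + lid line
q=P[(P[...,2]>14)&(P[...,2]<62)&(np.abs(P[...,0]-484)<80)&(np.abs(P[...,1]-237)<125)]
print(cv2.minAreaRect(q[:,:2].astype(np.float32)))
for n,(x,y) in {'a':(502,308),'b':(472,167)}.items():
    q=P[(P[...,2]>68)&(P[...,2]<78)&(np.hypot(P[...,0]-x,P[...,1]-y)<40)]; print(n,q.mean(0),cv2.minEnclosingCircle(q[:,:2].astype(np.float32)))
im=c['frame'][165:235,280:355].copy(); cv2.imwrite('pics/w2.png',cv2.resize(np.clip(im*2.5,0,255).astype(np.uint8),None,fx=8,fy=8,interpolation=cv2.INTER_CUBIC))
for px in ((299,209),(336,209),(315,172),(317,203)): print(px,P[px[1],px[0]])
print(manip.read_state()['eef_pos'])
```

```text
w [484.0337419  237.03581201] 56.7731549628189 26.701429109979372 0.3215864555858931
top [482.8514901 236.8773004] 61.44283097805732 25.736222026115954 0.6904474728344332
((484.8838195800781, 235.8393096923828), (222.595703125, 78.25464630126953), 78.96256256103516)
a [498.1259503  309.35147974  71.43238464] ((497.60894775390625, 309.03546142578125), 27.548681259155273)
b [468.78202588 165.30846162  71.37995171] ((468.2138977050781, 163.96038818359375), 27.62875747680664)
(299, 209) [468.02990882 237.96606488 120.95408162]
(336, 209) [498.95757875 217.7266999  118.96627074]
(315, 172) [500.89172922 260.13525129 115.81557328]
(317, 203) [486.34820014 233.42443717 119.97544962]
[485.30675638 235.49444989 224.81431916]
```

View pics/w2.png

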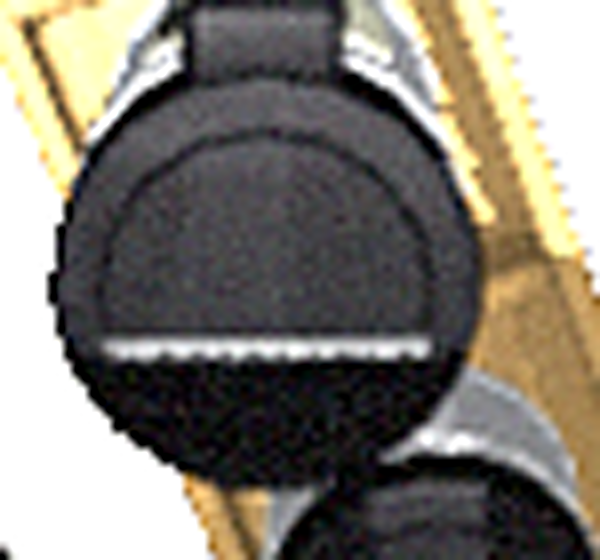

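move_arm(
  moves=[
    [0,0,0.02,0.01],
    [0,0,0.04,0.015],
    [0,0,0.06,0.015],
    [0,0,0.06,0.015],
    [0,0,0.06,0.015],
    [0,0,0.06,0.015],
    [0,0,0.06,0.015],
  ],
)

```text
clock: 2.1
eef_pos: [483.6, 238.3, 166.4]
eef_rot: [3.141, -0.001, 1.011]
wrist_force: [-0.6, -0.2, 0.2]
finger_gap: 93.8
finger_force: 0.0
```

Run:
```python
from h import *
to(484,237,93,57)
```

```text
at [483.6 238.3 166.4] yaw 57.9 row [-0.001   0.0009  0.0734] 0.016
```

move_arm(
  moves=[
    [-0.001,0.001,0.03,0.016],
    [-0.001,0.001,0.05,0.016],
    [-0.001,0.001,0.065,0.016],
    [-0.001,0.001,0.073,0.016],
    [-0.001,0.001,0.073,0.016],
    [-0.001,0.001,0.073,0.016],
    [-0.001,0.001,0.073,0.016],
  ],
)

```text
clock: 2.8
eef_pos: [484.1, 236.9, 93.4]
eef_rot: [3.141, -0.001, 0.995]
wrist_force: [0.3, -0.4, 0.5]
finger_gap: 94.0
finger_force: 0.0
```

move_arm(
  moves=[
    [0,0,0,0],
    [0,0,0,0],
    [0,0,0,0],
    [0,0,0,0],
    [0,0,0,0],
    [0,0,0,0],
    [0,0,0,0],
    [0,0,0,0],
  ],
  jaw=0.04,
  squeeze=25,
)

```text
clock: 3.6
eef_pos: [483.7, 236.7, 92.5]
eef_rot: [-3.141, 0.0, 0.995]
wrist_force: [-0.9, 0.1, 0.7]
finger_gap: 54.9
finger_force: 25.0
```

move_arm(
  moves=[
    [0,0,-0.005,0],
    [0,0,-0.015,0],
    [0,0,-0.03,0],
    [0,0,-0.05,0],
    [0,0,-0.07,0],
    [0,0,-0.09,0],
    [0,0,-0.11,0],
    [0,0,-0.13,0],
    [0,0,-0.145,0],
    [0,0,-0.15,0],
    [0,0,-0.15,0],
    [0,0,-0.15,0],
  ],
)

```text
clock: 4.8
eef_pos: [483.4, 236.5, 241.7]
eef_rot: [-3.141, 0.001, 0.995]
wrist_force: [-0.9, 0.6, -2.9]
finger_gap: 54.3
finger_force: 25.0
```

Run:
```python
from h import *
P=np.load('/tmp/top.npy'); W=P
# refit station with top cam: pan circle via edges is (548.7,-132); window face from scene cam
S=np.load('/tmp/scene.npy')
q=S[(S[...,2]>60)&(S[...,2]<115)&(np.abs(S[...,0]-549)<30)&(S[...,1]<-35)&(S[...,1]>-70)]
if len(q): print('window face',len(q),q.mean(0),np.polyfit(q[:,0],q[:,1],1))
q=S[(S[...,2]>33)&(S[...,2]<42)&(np.hypot(S[...,0]-549,S[...,1]+132)<60)]; print('pan scene',cv2.minEnclosingCircle(q[:,:2].astype(np.float32)),q[:,2].mean())
q=S[(S[...,2]>38)&(S[...,2]<52)&(np.hypot(S[...,0]-438,S[...,1]+137)<25)]; print('key scene',cv2.minEnclosingCircle(q[:,:2].astype(np.float32)),q[:,2].max())
to(549,-132,240,88.5)
print(manip.read_state()['finger_force'])
```

```text
window face 199 [542.76210145 -50.96202804  92.28536805] [ -0.06493867 -15.71578049]
pan scene ((551.8680419921875, -132.07797241210938), 53.691864013671875) 36.40887765229228
key scene ((436.4558410644531, -136.7156219482422), 17.858898162841797) 47.86061899419724
at [483.4 236.5 241.7] yaw 57.0 row [-0.2733  0.2557  0.0018] -0.55
24.99953362159431
```

move_arm(
  moves=[
    [-0.007,0.006,0,-0.02],
    [-0.021,0.019,0,-0.05],
    [-0.04,0.037,0,-0.1],
    [-0.063,0.059,0,-0.15],
    [-0.088,0.082,0,-0.2],
    [-0.113,0.106,0,-0.25],
    [-0.138,0.129,0,-0.3],
    [-0.163,0.152,0,-0.35],
    [-0.188,0.176,0,-0.4],
    [-0.212,0.198,0,-0.45],
    [-0.233,0.218,0,-0.5],
    [-0.25,0.234,0,-0.53],
  ],
)

```text
clock: 6.0
eef_pos: [543.5, -102.1, 241.4]
eef_rot: [-3.14, -0.0, 1.526]
wrist_force: [1.0, 0.7, -2.2]
finger_gap: 54.4
finger_force: 25.0
```

move_arm(
  moves=[
    [-0.001,0.016,0,-0.01],
    [-0.001,0.025,0,-0.02],
    [-0.001,0.03,0,-0.02],
    [-0.001,0.03,0,-0.02],
    [-0.001,0.03,0,-0.02],
    [-0.001,0.03,0,-0.02],
    [-0.001,0.03,0,-0.02],
  ],
)

```text
clock: 6.7
eef_pos: [573.5, -102.6, 242.6]
eef_rot: [3.141, 0.0, 1.545]
wrist_force: [0.5, 0.7, -2.1]
finger_gap: 54.4
finger_force: 25.0
```

Run:
```python
from h import *
s=manip.read_state(); print(s['clock'],s['finger_force'])
to(549.5,-132,122.5,88.5)
c=viewer.camera('wrist'); f=c['frame']; cv2.imwrite('pics/w3.png',np.clip(f*1.3,0,255).astype(np.uint8))
P=world(c); np.save('/tmp/w3.npy',P)
q=P[(P[...,2]>14)&(P[...,2]<32)&(np.abs(P[...,0]-514)<120)&(np.abs(P[...,1]+102)<120)]
print(len(q),cv2.minAreaRect(q[:,:2].astype(np.float32)))
```

```text
6.7 24.999520392157137
at [ 573.5 -102.6  242.6] yaw 88.5 row [-0.03   -0.0233  0.1201] 0.0
10026 ((516.5786743164062, -102.83071899414062), (182.24305725097656, 200.04818725585938), 88.83329010009766)
```

View pics/w3.png

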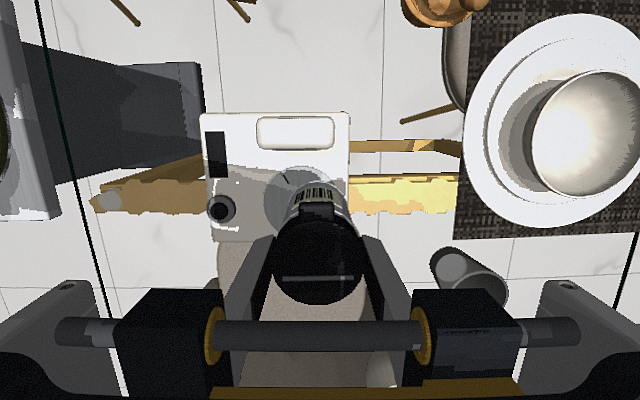

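The wrist view shows the tin held upright: lid at (317,262), lip and label pointing up the image towards the reader at (295,132), key at (221,210). I'll move to the pan centre and lower the tin.

move_arm(
  moves=[
    [-0.01,-0.008,0,0],
    [-0.02,-0.016,0,0],
    [-0.03,-0.023,0.01,0],
    [-0.03,-0.023,0.03,0],
    [-0.03,-0.023,0.05,0],
    [-0.03,-0.023,0.07,0],
    [-0.03,-0.023,0.085,0],
    [-0.03,-0.023,0.098,0],
    [-0.03,-0.023,0.107,0],
    [-0.03,-0.023,0.112,0],
    [-0.03,-0.023,0.112,0],
    [-0.03,-0.023,0.112,0],
  ],
)

```text
clock: 7.95
eef_pos: [550.2, -132.4, 131.0]
eef_rot: [3.141, 0.0, 1.545]
wrist_force: [-0.3, -0.1, -2.5]
finger_gap: 54.3
finger_force: 25.0
```

Run:
```python
from h import *
s=manip.read_state(); print(s['clock'],s['wrist_force'])
to(549.5,-132,122,88.5)
```

```text
7.95 [-0.33439971 -0.0677838  -2.52906939]
at [ 550.2 -132.4  131. ] yaw 88.5 row [ 0.0003 -0.0007  0.009 ] 0.0
```

move_arm(
  moves=[
    [0,0,0.003,0],
    [0,0,0.006,0],
    [0,0,0.008,0],
    [0,0,0.0085,0],
    [0,0,0.0085,0],
    [0,0,0.0085,0],
  ],
)

```text
clock: 8.55
eef_pos: [550.0, -132.2, 122.0]
eef_rot: [3.141, 0.0, 1.545]
wrist_force: [0.4, 0.7, -2.1]
finger_gap: 54.4
finger_force: 25.0
```

Not in contact yet, since the force is unchanged. Lowering in small steps.

move_arm(
  moves=[
    [0,0,0.001,0],
    [0,0,0.001,0],
    [0,0,0.001,0],
  ],
)

```text
clock: 8.85
eef_pos: [550.1, -132.4, 121.4]
eef_rot: [3.141, 0.0, 1.545]
wrist_force: [-1.5, -0.7, 3.7]
finger_gap: 54.3
finger_force: 25.0
```

move_arm(
  moves=[
    [0,0,0.001,0],
    [0,0,0.001,0],
    [0,0,0.001,0],
  ],
)

```text
clock: 9.15
eef_pos: [550.2, -132.4, 121.4]
eef_rot: [3.14, 0.001, 1.545]
wrist_force: [-6.1, 0.6, 13.4]
finger_gap: 54.1
finger_force: 25.0
```

move_arm(
  moves=[
    [0,0,-0.001,0],
    [0,0,-0.001,0],
    [0,0,-0.001,0],
  ],
)

```text
clock: 9.45
eef_pos: [550.1, -132.4, 121.4]
eef_rot: [3.141, 0.0, 1.545]
wrist_force: [-1.6, -0.5, 7.1]
finger_gap: 54.4
finger_force: 25.0
```

move_arm(
  moves=[
    [0,0,0,0],
    [0,0,0,0],
    [0,0,0,0],
    [0,0,0,0],
    [0,0,0,0],
    [0,0,0,0],
  ],
  jaw=0.094,
)

```text
clock: 10.05
eef_pos: [549.9, -132.2, 120.9]
eef_rot: [-3.142, -0.0, 1.545]
wrist_force: [-0.5, -0.6, -0.1]
finger_gap: 93.7
finger_force: 0.0
```

move_arm(
  moves=[
    [0,0,-0.01,0],
    [0,0,-0.03,0],
    [0,0,-0.05,0],
    [0,0,-0.07,0],
    [0,0,-0.09,0],
    [0,0,-0.11,0],
    [0,0,-0.13,0],
    [0,0,-0.13,0],
    [0,0,-0.13,0],
  ],
)

```text
clock: 10.95
eef_pos: [549.8, -132.2, 250.9]
eef_rot: [3.141, 0.0, 1.545]
wrist_force: [0.0, 0.6, -1.4]
finger_gap: 93.8
finger_force: 0.0
```

Run:
```python
from h import *
s=manip.read_state(); print(s['clock'],s['eef_pos'])
for n in ('wrist','top'):
    c=viewer.camera(n); P=world(c); np.save(f'/tmp/{n}4.npy',P); cv2.imwrite(f'/tmp/{n}4.png',c['frame'])
    q=P[(P[...,2]>140)&(P[...,2]<156)&(np.hypot(P[...,0]-550,P[...,1]+132)<45)]; print(n,'tin',len(q),q.mean(0).round(1),cv2.minEnclosingCircle(q[:,:2].astype(np.float32)))
    q=P[(P[...,2]>38)&(P[...,2]<50)&(np.hypot(P[...,0]-438,P[...,1]+137)<24)]; print('key',len(q),q.mean(0).round(1),cv2.minEnclosingCircle(q[:,:2].astype(np.float32)))
    K=np.array([[c['fx'],0,c['cx']],[0,c['fy'],c['cy']],[0,0,1]]); M=rot(c['orientation']); 
    uv=cv2.projectPoints(np.array([[[438.,-137,46]]]),cv2.Rodrigues(M.T)[0],-M.T@np.array(c['origin']),K,np.array(c['D'],float))[0].ravel(); print(n,uv)
a=cv2.imread('/tmp/wrist4.png'); cv2.imwrite('pics/w4.png',np.clip(a*1.3,0,255).astype(np.uint8))
```

```text
10.95 [ 549.84310326 -132.19960986  250.888786  ]
wrist tin 2516 [ 549.7 -128.   148.1] ((549.7056274414062, -126.9283218383789), 32.20315170288086)
key 251 [ 439.5 -138.1   44.2] ((439.12103271484375, -137.14112854003906), 13.05290412902832)
wrist [233.54915716 187.55155132]
top tin 469 [ 549.  -117.6  147.9] ((549.4115600585938, -122.33264923095703), 29.07890510559082)
key 4 [ 443.6 -122.1   38.6] ((446.083251953125, -124.30126953125), 10.308873176574707)
top [414.1146061  260.62040401]
```

View pics/w4.png

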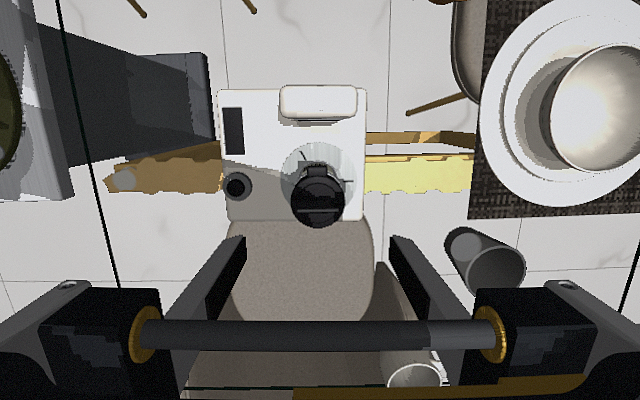

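The tin stands on the pan at (318,195) with its lip towards the reader, released. The key is at (235,186), about (439,-137.5). I'll close the jaw and turn the wide side of the gripper away from the tin.

move_arm(
  moves=[
    [-0.001,-0.01,0,0.14],
    [-0.001,-0.02,0,0.28],
    [-0.002,-0.03,0,0.42],
    [-0.003,-0.04,0,0.56],
    [-0.004,-0.05,0,0.7],
    [-0.005,-0.06,0,0.84],
    [-0.005,-0.07,0,0.98],
    [-0.006,-0.08,0,1.12],
    [-0.007,-0.09,0,1.26],
    [-0.008,-0.1,0,1.4],
    [-0.008,-0.11,0,1.54],
    [-0.008,-0.11,0,1.545],
  ],
  jaw=0,
)

```text
clock: 12.25
eef_pos: [439.0, -137.3, 250.4]
eef_rot: [-3.141, 0.001, -0.003]
wrist_force: [-0.2, 0.4, 0.1]
finger_gap: 1.7
finger_force: 0.0
```

move_arm(
  moves=[
    [0,0,0.03,0],
    [0,0,0.07,0],
    [0,0,0.11,0],
    [0,0,0.14,0],
    [0,0,0.165,0],
    [0,0,0.185,0],
    [0,0,0.19,0],
    [0,0,0.19,0],
    [0,0,0.19,0],
    [0,0,0.19,0],
  ],
)

```text
clock: 13.25
eef_pos: [440.3, -137.6, 61.9]
eef_rot: [3.141, -0.002, 0.001]
wrist_force: [0.1, 1.0, -0.3]
finger_gap: 0.7
finger_force: 0.0
```

Run:
```python
from h import *
print(manip.read_state()['joints'])
to(439,-137.5,41,0)
```

```text
[-3.82209923e-01  2.88544091e-01  1.90821462e+00 -2.83139436e-05
  9.43192764e-01  1.18798180e+00]
at [ 440.3 -137.6   61.9] yaw 0.0 row [-0.0013 -0.0001  0.0209] 0.001
```

move_arm(
  moves=[
    [0,0,0.008,0],
    [0,0,0.014,0],
    [0,0,0.017,0],
    [0,0,0.019,0],
    [0,0,0.02,0],
    [0,0,0.021,0],
    [0,0,0.021,0],
    [0,0,0.021,0],
  ],
)

```text
clock: 14.05
eef_pos: [439.8, -137.4, 40.9]
eef_rot: [3.141, -0.0, -0.0]
wrist_force: [-6.8, 2.9, 17.5]
finger_gap: 0.1
finger_force: 9.2
```

move_arm(
  moves=[
    [0,0,0.0005,0],
    [0,0,0.0005,0],
    [0,0,0.0005,0],
  ],
)

```text
clock: 14.35
eef_pos: [439.9, -137.4, 40.8]
eef_rot: [3.141, -0.0, -0.0]
wrist_force: [-8.8, 3.2, 25.1]
finger_gap: 0.5
finger_force: 12.2
```

Run:
```python
from h import *
for n in ('scene','top'):
    c=viewer.camera(n); cv2.imwrite(f'/tmp/{n}5.png',c['frame'])
    P=world(c); q=P[(P[...,2]>140)&(P[...,2]<156)&(np.hypot(P[...,0]-550,P[...,1]+132)<45)]; print(n,'tin',len(q),q.mean(0).round(1))
a=cv2.imread('/tmp/scene5.png')[170:310,310:450]; cv2.imwrite('pics/s5.png',cv2.resize(np.clip(a*1.6,0,255).astype(np.uint8),None,fx=4,fy=4,interpolation=cv2.INTER_CUBIC))
```

```text
scene tin 0 [nan nan nan]
top tin 736 [ 547.2 -126.9  148.2]<stdin>:4: RuntimeWarning: Mean of empty slice.
  ret = um.true_divide(
```

View pics/s5.png

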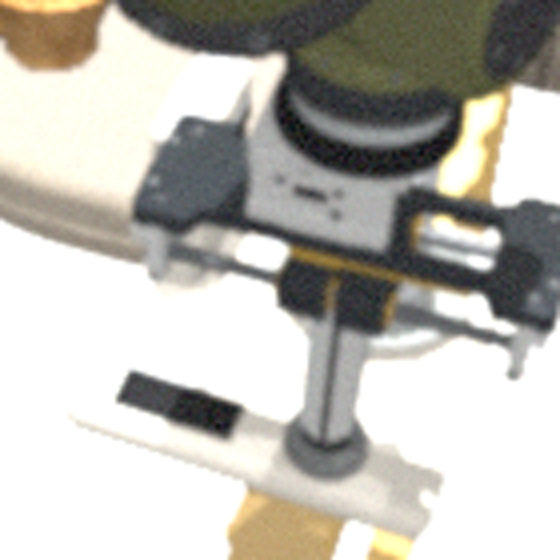

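The fingers are centred on the key at crop position (325,445), and it has hit a hard stop at 41 mm (46 minus 5), so it is fully pressed. I'll retreat and go back over the tin.

move_arm(
  moves=[
    [0,0,-0.01,0],
    [0,0,-0.03,0],
    [0,0,-0.06,0],
    [0,0,-0.1,0],
    [0,0,-0.14,0],
    [0,0,-0.18,0],
    [0,0,-0.21,0],
    [0,0,-0.21,0],
    [0,0,-0.21,0],
  ],
)

```text
clock: 15.35
eef_pos: [439.6, -137.4, 249.3]
eef_rot: [3.141, -0.0, -0.0]
wrist_force: [-0.1, 0.0, -0.4]
finger_gap: 0.6
finger_force: 0.0
```

move_arm(
  moves=[
    [0.01,0,0,-0.14],
    [0.02,0,0,-0.28],
    [0.03,-0.001,0,-0.42],
    [0.04,-0.001,0,-0.56],
    [0.05,-0.002,0,-0.7],
    [0.06,-0.002,0,-0.84],
    [0.07,-0.003,0,-0.98],
    [0.08,-0.003,0,-1.12],
    [0.09,-0.004,0,-1.26],
    [0.1,-0.004,0,-1.4],
    [0.11,-0.005,0,-1.54],
    [0.11,-0.005,0,-1.545],
  ],
  jaw=0.094,
)

```text
clock: 16.55
eef_pos: [549.8, -132.1, 247.4]
eef_rot: [-3.139, -0.001, 1.548]
wrist_force: [0.6, 0.9, 0.1]
finger_gap: 92.1
finger_force: 0.0
```

move_arm(
  moves=[
    [0,0,0,0],
    [0,0,0,0],
    [0,0,0,0],
  ],
)

```text
clock: 16.85
eef_pos: [549.4, -132.4, 249.4]
eef_rot: [-3.141, -0.0, 1.543]
wrist_force: [-0.6, 0.2, 0.4]
finger_gap: 93.8
finger_force: 0.0
```

Run:
```python
from h import *
to(550,-132.3,121.5,88.5)
P0=np.load('/tmp/wrist4.npy')
c=viewer.camera('wrist'); P=world(c)
for X in (P0,P):
    q=X[(X[...,2]>140)&(X[...,2]<156)&(np.hypot(X[...,0]-550,X[...,1]+132)<45)]; print('tin',q.mean(0).round(1),cv2.minEnclosingCircle(q[:,:2].astype(np.float32)))
```

```text
at [ 549.4 -132.4  249.4] yaw 88.4 row [0.0002 0.0006 0.1279] -0.002
tin [ 549.7 -128.   148.1] ((549.7056274414062, -126.9283218383789), 32.20315170288086)
tin [ 549.7 -128.1  148.1] ((549.2916259765625, -126.94747924804688), 31.91872787475586)
```

The tin hasn't moved. Descend and grip it.

move_arm(
  moves=[
    [0,0,0.02,0],
    [0,0,0.045,0],
    [0,0,0.07,0],
    [0,0,0.09,0],
    [0,0,0.11,0],
    [0,0,0.12,0],
    [0,0,0.127,0],
    [0,0,0.127,0],
    [0,0,0.127,0],
    [0,0,0.127,0],
  ],
)

```text
clock: 17.9
eef_pos: [550.1, -132.5, 123.3]
eef_rot: [3.14, 0.0, 1.545]
wrist_force: [-0.5, 0.1, 0.5]
finger_gap: 94.2
finger_force: 0.0
```

move_arm(
  moves=[
    [0,0,0,0],
    [0,0,0,0],
    [0,0,0,0],
    [0,0,0,0],
    [0,0,0,0],
    [0,0,0,0],
    [0,0,0,0],
    [0,0,0,0],
  ],
  jaw=0.04,
  squeeze=25,
)

```text
clock: 18.7
eef_pos: [549.8, -132.4, 122.5]
eef_rot: [3.141, 0.0, 1.545]
wrist_force: [0.2, -0.0, -0.6]
finger_gap: 54.5
finger_force: 25.0
```

move_arm(
  moves=[
    [0,0,-0.005,0],
    [0,0,-0.015,0],
    [0,0,-0.03,0],
    [0,0,-0.05,0],
    [0,0,-0.07,0],
    [0,0,-0.09,0],
    [0,0,-0.105,0],
    [0,0,-0.115,0],
    [0,0,-0.12,0],
    [0,0,-0.12,0],
    [0,0,-0.12,0],
  ],
)

```text
clock: 19.8
eef_pos: [549.5, -132.3, 241.8]
eef_rot: [-3.14, -0.0, 1.545]
wrist_force: [0.6, -1.1, -2.1]
finger_gap: 54.4
finger_force: 25.0
```

Run:
```python
from h import *
to(484.5,236.5,240,169)
```

```text
at [ 549.5 -132.3  241.8] yaw 88.5 row [ 0.367  -0.0746  0.002 ] -1.405
```

move_arm(
  moves=[
    [0.007,-0.001,0,-0.03],
    [0.021,-0.004,0,-0.08],
    [0.04,-0.008,0,-0.16],
    [0.063,-0.013,0,-0.25],
    [0.088,-0.018,0,-0.35],
    [0.113,-0.023,0,-0.45],
    [0.138,-0.028,0,-0.55],
    [0.163,-0.033,0,-0.65],
    [0.188,-0.038,0,-0.75],
    [0.212,-0.043,0,-0.84],
    [0.231,-0.047,0,-0.92],
    [0.245,-0.05,0,-0.98],
  ],
)

```text
clock: 21.0
eef_pos: [505.2, 115.9, 242.3]
eef_rot: [-3.142, -0.0, 2.532]
wrist_force: [0.8, 0.4, -3.5]
finger_gap: 54.6
finger_force: 25.0
```

Run:
```python
from h import *
to(484.5,236.5,240,169)
```

```text
at [505.2 115.9 242.3] yaw 145.1 row [0.086  0.087  0.0023] -0.418
```

move_arm(
  moves=[
    [0.01,0.01,0,-0.06],
    [0.025,0.025,0,-0.14],
    [0.042,0.042,0,-0.22],
    [0.058,0.058,0,-0.3],
    [0.072,0.072,0,-0.36],
    [0.082,0.082,0,-0.4],
    [0.086,0.087,0,-0.418],
    [0.086,0.087,0,-0.418],
    [0.086,0.087,0,-0.418],
    [0.086,0.087,0,-0.418],
    [0.086,0.087,0,-0.418],
  ],
)

```text
clock: 22.1
eef_pos: [486.5, 234.0, 242.5]
eef_rot: [-3.142, 0.0, 2.942]
wrist_force: [-0.6, 0.4, -3.3]
finger_gap: 54.2
finger_force: 25.0
```

Run:
```python
from h import *
to(484.5,236.5,95,169)
c=viewer.camera('wrist'); cv2.imwrite('pics/w6.png',np.clip(c['frame']*1.5,0,255).astype(np.uint8))
```

```text
at [486.5 234.  242.5] yaw 168.5 row [0.0024 0.0021 0.1475] -0.008
```

View pics/w6.png

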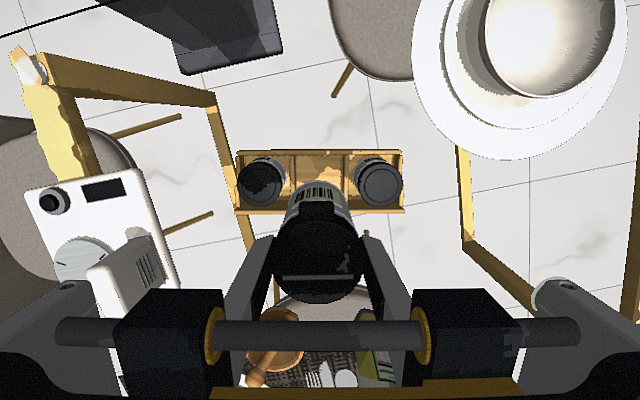

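The wrist view shows the caddy square to the image at (320,182). The tin sits in line with the empty middle well, with its label towards the low front. I'll correct sideways, then lower it.

move_arm(
  moves=[
    [0.001,0.001,0.005,-0.008],
    [0.0024,0.002,0.02,-0.008],
    [0.0024,0.002,0.04,-0.008],
    [0.0024,0.002,0.055,-0.008],
    [0.0024,0.002,0.065,-0.008],
    [0.0024,0.002,0.07,-0.008],
    [0.0024,0.002,0.07,-0.008],
    [0.0024,0.002,0.07,-0.008],
    [0.0024,0.002,0.07,-0.008],
  ],
)

```text
clock: 23.05
eef_pos: [484.6, 237.1, 173.2]
eef_rot: [3.141, 0.001, 2.951]
wrist_force: [0.8, -0.0, -2.4]
finger_gap: 54.3
finger_force: 25.0
```

Run:
```python
from h import *
to(484.5,236.5,95,169)
```

```text
at [484.6 237.1 173.2] yaw 169.1 row [ 0.0001 -0.0006  0.0782] 0.001
```

move_arm(
  moves=[
    [0,-0.0005,0.01,0],
    [0,-0.0005,0.025,0],
    [0,-0.0005,0.035,0],
    [0,-0.0005,0.045,0],
    [0,-0.0005,0.05,0],
    [0,-0.0005,0.05,0],
    [0,-0.0005,0.05,0],
  ],
)

```text
clock: 23.75
eef_pos: [484.4, 236.6, 122.8]
eef_rot: [3.141, 0.0, 2.951]
wrist_force: [0.0, -0.0, -2.2]
finger_gap: 54.4
finger_force: 25.0
```

move_arm(
  moves=[
    [0,0,0.005,0],
    [0,0,0.011,0],
    [0,0,0.017,0],
    [0,0,0.022,0],
    [0,0,0.026,0],
    [0,0,0.027,0],
    [0,0,0.027,0],
    [0,0,0.027,0],
  ],
)

```text
clock: 24.55
eef_pos: [484.4, 236.5, 95.6]
eef_rot: [3.141, 0.0, 2.951]
wrist_force: [-0.0, 0.2, -2.3]
finger_gap: 54.4
finger_force: 25.0
```

move_arm(
  moves=[
    [0,0,0.001,0],
    [0,0,0.002,0],
    [0,0,0.002,0],
    [0,0,0.002,0],
  ],
)

```text
clock: 24.95
eef_pos: [484.3, 236.5, 93.5]
eef_rot: [3.142, 0.0, 2.951]
wrist_force: [-0.1, 1.1, -1.5]
finger_gap: 54.5
finger_force: 25.0
```

move_arm(
  moves=[
    [0,0,0.001,0],
    [0,0,0.001,0],
    [0,0,0.001,0],
  ],
)

```text
clock: 25.25
eef_pos: [484.7, 236.6, 93.4]
eef_rot: [3.141, 0.001, 2.951]
wrist_force: [-1.9, -1.1, 6.5]
finger_gap: 54.9
finger_force: 25.0
```

On the floor. Release and rise.

move_arm(
  moves=[
    [0,0,0,0],
    [0,0,0,0],
    [0,0,0,0],
    [0,0,0,0],
    [0,0,0,0],
    [0,0,0,0],
  ],
  jaw=0.094,
)

```text
clock: 25.85
eef_pos: [484.3, 236.5, 92.4]
eef_rot: [-3.142, -0.0, 2.951]
wrist_force: [-1.5, -0.5, -0.2]
finger_gap: 93.8
finger_force: 0.0
```

move_arm(
  moves=[
    [0,0,-0.01,0],
    [0,0,-0.03,0],
    [0,0,-0.05,0],
    [0,0,-0.07,0],
    [0,0,-0.09,0],
    [0,0,-0.11,0],
    [0,0,-0.13,0],
    [0,0,-0.14,0],
    [0,0,-0.14,0],
    [0,0,-0.14,0],
    [0,0,-0.14,0],
  ],
)

```text
clock: 26.95
eef_pos: [483.9, 236.4, 231.4]
eef_rot: [-3.141, -0.001, 2.951]
wrist_force: [-0.4, -1.0, -0.1]
finger_gap: 93.9
finger_force: 0.0
```

Run:
```python
from h import *
c=viewer.camera('wrist'); cv2.imwrite('pics/w7.png',np.clip(c['frame']*1.5,0,255).astype(np.uint8)); P=world(c)
for n,(x,y,z) in {'a':(498,309,72),'b':(468.5,165,72),'tall':(484,237,119)}.items():
    q=P[(abs(P[...,2]-z)<6)&(np.hypot(P[...,0]-x,P[...,1]-y)<40)]; print(n,q.mean(0).round(1),cv2.minEnclosingCircle(q[:,:2].astype(np.float32)))
q=P[(P[...,2]>38)&(P[...,2]<55)&(np.hypot(P[...,0]-439,P[...,1]+137)<12)]; print('key',q.mean(0))
```

```text
a [496.5 308.6  71.5] ((497.6698913574219, 309.4422302246094), 27.482831954956055)
b [467.2 165.4  71.3] ((468.16290283203125, 164.67530822753906), 27.501798629760742)
tall [478.9 237.1 119.2] ((477.6181640625, 237.1527862548828), 31.989885330200195)
key [ 438.02688574 -135.57812283   43.25308717]
```

View pics/w7.png

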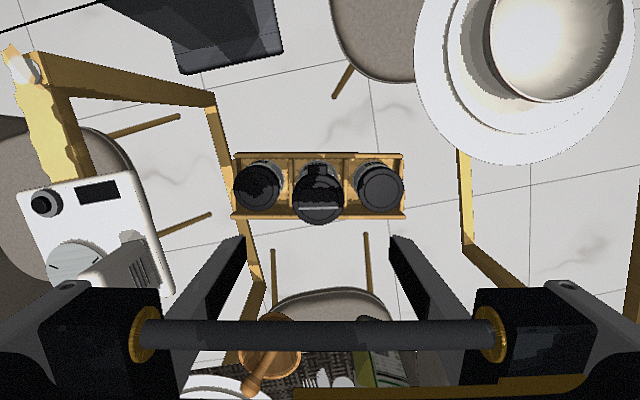

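The tall tin stands in the middle well at (318,200), lip towards the low front, and the squat tins haven't moved. Handing in.

```bash
python3 -c "
from cell import manip
print(manip.sign_off())"
```

```text
the job is handed in; nothing more can be done
None
```

The tall tin was weighed with its label to the reader and the key pressed to its stop, then put back upright in the middle compartment with its label facing the low front; the job is handed in at about 27 s of 61 s, but sign-off gave no verdict.

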